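# Index the rotary fixture and lock it

### The job

Turn the index plate by its red handle, whichever way round is shorter, until its orange-marked hole stands at the white pointer. Then take the blue-headed pin from the wooden rest and lock the plate with it: the socket hidden under the plate sits a little to one side or other of the pointer, so feel for it gently with the pin in the orange hole, easing the plate to and fro, until the pin goes fully home with its collar flush on the plate, and let go. Leave the yellow pin and the jar of screws alone.

Things in the scene. Friction and masses are not known exactly. Their poses are not given: they have to be found in the camera images.
- index_base: Fixed grey round base of the indexing fixture, 208 mm across. Origin on the plate's turning axis at bench height, z up; the white pointer, an arrow outside its rim, 30 mm tall, lies towards -x. The plate on it is a 12-sided aluminium disc about 185 mm across, top 31 mm above the bench (orange segment 32 mm); the centre nut reaches 41 mm
- pointer (a point): Fixed point before the white pointer, 75 mm from the turning axis, 32 mm above the bench: where the centre of the orange hole's mouth stands when the plate is exactly at the pointer. z up, x away from the pointer towards the turning axis
- index_plate (a joint): Angle of the plate, rad, growing counterclockwise from above; 0 and 6.283 both mean orange hole exactly at the pointer. Turns endlessly, no stops or clicks, stays where left, friction about 0.15 N m. Starts between 0.9 and 5.4: from below 3.14 the shorter way is clockwise down to 0, from above it counterclockwise up to 6.283
- orange_hole (a point): Centre of the mouth of the one hole in the plate: a 15 mm through hole with a 1 mm chamfer in the plate's orange segment (10 mm thick, 34 by 54 mm), 75 mm from the turning axis; turns with the plate
- handle_grip (a point): Middle of the red handle on the plate: upright round grip 22 mm across, 45 mm tall, from 48 to 93 mm above the bench, this point at 70 mm on its axis. It stands 55 mm from the turning axis, across from the orange hole; the red sleeve spins freely on its spindle, so a firm hold with the fingers kept in one direction can follow the whole circle
- lock_pin: Loose steel pin, 90 g, square blue head, upright in one hole of the rest. Origin at its tip, z up, x and y square to the head's faces; x within 0.3 rad of square to the line of the two pins. Shank 12 mm across up to 24 mm (3 mm chamfered tip), collar 30 mm across from 24 to 29 mm, head 20 x 20 mm from 29 to 70 mm. Tip above bench: 12 mm in the rest, 8 mm when home in the fixture (collar on orange)
- spare_pin: The same pin with a yellow head, in the other hole of the rest, 74 mm from the blue one; not to be used. Origin at its tip
- pin_rest: Wooden block, 60 by 130 mm and 36 mm tall, fixed to the bench; two 15 mm holes, 37 mm to either side of the middle along its y axis, hold the pins. Origin under its middle
- screw_jar: Closed glass jar, 60 mm across and 85 mm tall, on the bench to the robot's right; to be left alone. Origin at the centre of its underside
- land (a point): Fixed point 11.5 mm straight below the pointer point, on the flat steel land under the plate, 20.5 mm up. In the land is the socket, unseen: a 13 mm hole, 1 mm chamfer, 75 mm from the axis but up to 8 mm to either side along the circle. The land reaches 20 mm or more each way: a pin through the orange hole rests on it and slides along it with the plate until it drops in, down to its collar
Not all that is in view belongs to the job. Leave any pink look-alike of the lock_pin alone.

How it is judged:
By the outcome, as a careful person would: the job done as asked, in the order asked, and still so for the second after the job is handed in, with the robot touching nothing.
It also fails if it takes over 70 s, if anything falls off the work surface, if the arm or the gripper's body presses on something with over 40 N, if the wrist force passes 120 N, or if a joint passes its speed limit or range.

### The arm

A 6-joint arm with a two-finger parallel gripper is mounted at the origin on the work surface. World frame = base frame: x ahead of the robot, y to its left, z up, the work surface at z = 0. Lengths are in m, angles in rad, forces in N, time in s.
With the tool pointing down it reaches from about 0.25 to 0.725 m from the base axis. Payload 4 kg.
Tool frame: the origin (TCP) lies midway between the tips of the shut fingers; the grasp point (between the pads) lies 19 mm behind it; z points along the fingers, y is the line along which they close (so a half turn about z gives the same grasp; the last joint's range is limited). The gripper opens to 85 mm and grips with 20 to 120 N. Pads are 22 mm wide; open, the fingers measure 114 mm over their backs; the gripper's body (76 mm by 85 mm) begins 54 mm behind the grasp point. The pads swing forward as they close: fully open they stand 13 mm farther back than shut.
Start: joints at [-1.201, 0.241, 0.005, 1.335, 0, 1.571], TCP at [0.181, -0.466, 0.204] pointing down, gripper open.
Joint ranges: [-2.72, 2.72], [-1.05, 1.87], [-1.09, 1.28], [-1.99, 2.15], [-1.42, 1.44], [-3.14, 3.14]. Speed limits (rad/s): [2.79, 2.79, 3.14, 3.14, 3.14, 3.14].

### API

Orientations are given as a unit quaternion [x, y, z, w].
In Python, from workcell import bot, camera, job_done gives the robot as it stands.
- The arm moves only by the tool carry_out, never from a script. Its argument "plan" is a list of rows, each an object of numbers: "dx", "dy", "dz": the shift along the tool's x, y, z in mm; "twist": the turn about the tool's z in degrees; "fingers": the closure, from -1 (fully open) to 1 (shut). In form: [{"dx": .., "dy": .., "dz": .., "twist": .., "fingers": ..}, ...]. A call has exactly 5 rows; each row is the pose to reach, as a shift and turn from the pose commanded when the call began, along the tool's axes at that moment; what a row does not reach only later rows make up. A row lasts 1/12 s, in which the tool goes at most 41.7 mm and 7.16 degrees, less where a joint would pass 70% of its speed; a pose out of reach is approached as far as the arm can. A call with a gripper value outside its range is refused whole. The fingers move at their own pace and stop on an object; the grip force is fixed at half the most. Time passes only in rows, so rows that repeat a pose let the fingers close, or fill a call up. It gives the time, the measured TCP pose, the force, the opening and the grip force at its end, in the units of the state.
- bot.get_obs(): the state, without advancing time (a new reading comes with each control period).
- camera(name): name is "scene" or "top"; returns a dict with "image" (480x640x3 uint8, red, green, blue), "intrinsics" (3x3 intrinsics, pixels), "eye" and "attitude" of the camera in the world. Camera axes: x right, y down, z forward; pixel columns grow to the right and rows downward; lengths in m; the calibration is good to about 2 mm. A picture is of the moment at which its call begins. There is no depth.
- job_done(): hands the job in; it is judged then, once.
The state is a dict: "clock": time; "joint_pos": joint angles; "joint_vel": joint speeds; "tau": joint torques, N m; "eef_pos": TCP position; "tool_rot": TCP orientation; "ft_force": force on the tool from outside, world axes, zero at the start; "ft_torque": the same for the moment, N m; "grip_width": finger opening in m; "grasp_force": force on a finger pad.
Only numpy, scipy, OpenCV 4.12 (cv2) and the standard library are available. Lean on these libraries where they do the work, as an engineer would, in place of code of your own. Each camera call takes 0.05 s, during which the arm holds its last target. There are 200 camera calls.

## Working session

There is one attempt and no reset: what is moved stays moved. The work goes in short steps, Python scripts to look and compute and a tool call to move; the robot and the scene stay as the last step left them, time stands still between calls to the robot, and variables do not carry over. Pictures are saved under pics/ and viewed, at most 10 in all, crops included, and the job is handed in when it is done.

Besides the shell and the picture viewer there is one more tool, called after ">>>" by a JSON object that holds its "api" and its "payload", one argument or row to a line. carry_out: Moves the arm, as the interface text tells. Its arguments: {"type":"object","properties":{"plan":{"type":"array","items":{"type":"object","properties":{"dx":{"type":"number"},"dy":{"type":"number"},"dz":{"type":"number"},"twist":{"type":"number"},"fingers":{"type":"number"}}}}},"required":["plan"]}

```bash
mkdir -p pics
cat > h.py <<'E'
import numpy as np,cv2
from scipy.spatial.transform import Rotation as R
from workcell import bot,camera,job_done
def ray(c,uv,z):
    K=np.array(c['intrinsics']);A=np.array(c['attitude'])
    M=R.from_quat(A).as_matrix() if A.size==4 else A.reshape(-1,A.shape[-1])[:3,:3]
    d=M@np.linalg.inv(K)@np.array([uv[0],uv[1],1.]);e=np.array(c['eye'])[:3]
    return e+d*(z-e[2])/d[2]
def save(c,n): cv2.imwrite('pics/'+n,cv2.cvtColor(c['image'],cv2.COLOR_RGB2BGR))
def blobs(c,lo,hi,amin=20):
    h=cv2.cvtColor(c['image'],cv2.COLOR_RGB2HSV);m=cv2.inRange(h,lo,hi)
    n,l,s,ce=cv2.connectedComponentsWithStats(m)
    return [(s[i].tolist(),ce[i].round(1).tolist()) for i in range(1,n) if s[i][4]>=amin],l
E
python3 - <<'E'
from h import *
for n in('top','scene'):
    c=camera(n);save(c,n+'0.png');print(n,c['eye'],c['attitude'],c['intrinsics'])
    for k,lo,hi in(('red',(0,150,80),(6,255,255)),('orange',(8,150,100),(20,255,255)),('yel',(22,150,100),(35,255,255)),('blue',(100,120,60),(130,255,255)),('pink',(140,60,100),(175,255,255))): print(k,blobs(c,lo,hi)[0])
print(bot.get_obs())
E
```

```text
top [ 0.33937423 -0.04571308  1.10387487] [-0.69837297  0.71309279 -0.03333039  0.05160386] [[447.5412909    0.         320.5873498 ]
 [  0.         447.5412909  236.94243921]
 [  0.           0.           1.        ]]
red [([0, 0, 640, 66, 34241], [304.0, 27.2]), ([553, 98, 87, 167, 8681], [608.9, 171.9]), ([241, 110, 31, 35, 384], [256.7, 126.9]), ([544, 135, 70, 132, 978], [578.4, 200.6]), ([532, 146, 11, 22, 29], [536.8, 156.4]), ([552, 188, 15, 29, 35], [559.7, 203.1]), ([326, 207, 9, 10, 54], [330.2, 210.7]), ([547, 208, 11, 22, 22], [552.0, 218.5]), ([574, 232, 18, 36, 43], [582.7, 250.3]), ([560, 236, 15, 29, 32], [566.8, 249.5])]
orange [([360, 169, 23, 24, 246], [370.9, 180.4]), ([99, 240, 11, 11, 96], [104.1, 245.0])]
yel [([123, 253, 13, 7, 38], [128.5, 256.9])]
blue [([98, 61, 92, 58, 2411], [151.4, 84.7]), ([142, 115, 57, 16, 81], [174.7, 127.5]), ([113, 129, 28, 2, 28], [126.5, 130.0]), ([217, 207, 8, 9, 68], [220.5, 210.8]), ([61, 303, 34, 53, 419], [82.2, 335.0]), ([22, 306, 30, 59, 1055], [36.0, 337.6]), ([55, 315, 20, 31, 440], [64.6, 329.8]), ([0, 317, 16, 59, 587
[... 2231 characters left out ...]
'clock': 0.1, 'joint_pos': array([-1.20099483e+00,  2.41346244e-01,  3.86188140e-03,  1.33520982e+00,
        3.31648206e-05,  1.57075800e+00]), 'joint_vel': array([-0.00026989, -0.00294888,  0.00315988,  0.00056207, -0.00104116,
       -0.00093109]), 'tau': array([ 2.13883730e-03, -3.73137188e+01,  2.53010452e+01,  1.08580964e-02,
       -1.24617671e-06,  8.80696945e-06]), 'eef_pos': array([ 0.18050126, -0.46561733,  0.20319886]), 'tool_rot': array([ 9.82950540e-01,  1.83867712e-01, -1.58141413e-04, -9.35802875e-04]), 'ft_force': array([ 0.89380676, -0.19538726,  0.71985854]), 'ft_torque': array([-0.00162928,  0.00276323, -0.02898065]), 'grasp_force': 0.0, 'grip_width': 0.08549409792677555}
```

View pics/top0.png

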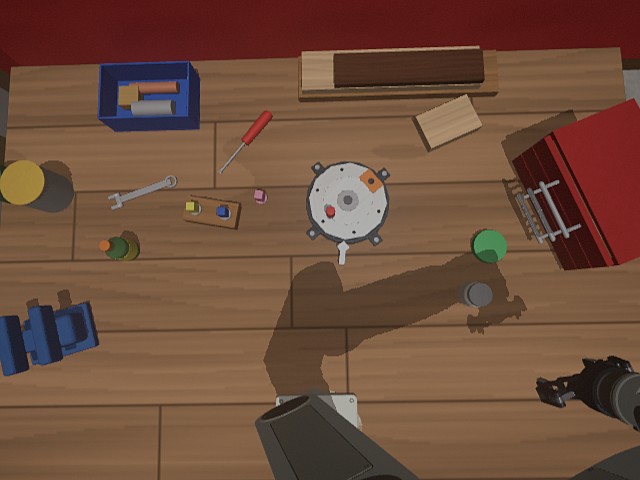

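View pics/scene0.png

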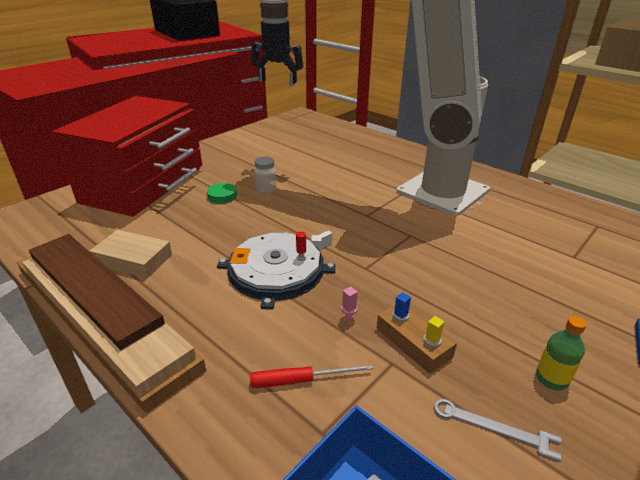

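Run:
```python
from h import *
t=cv2.imread('pics/top0.png');s=cv2.imread('pics/scene0.png')
f=lambda im,x,y,w,h,k:cv2.resize(im[y:y+h,x:x+w],None,fx=k,fy=k,interpolation=cv2.INTER_CUBIC)
a=f(t,290,150,100,75*4//3+18,4) # 400 x 472
b=f(t,180,190,60,40,6) #360x240
d=f(s,330,280,120,75,3) #360x225
o=np.zeros((480,780,3),np.uint8);o[:a.shape[0],:400]=a;o[:240,410:770]=b;o[250:475,410:770]=d
cv2.imwrite('pics/crop.png',o)
```

```text
(no output)
```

View pics/crop.png

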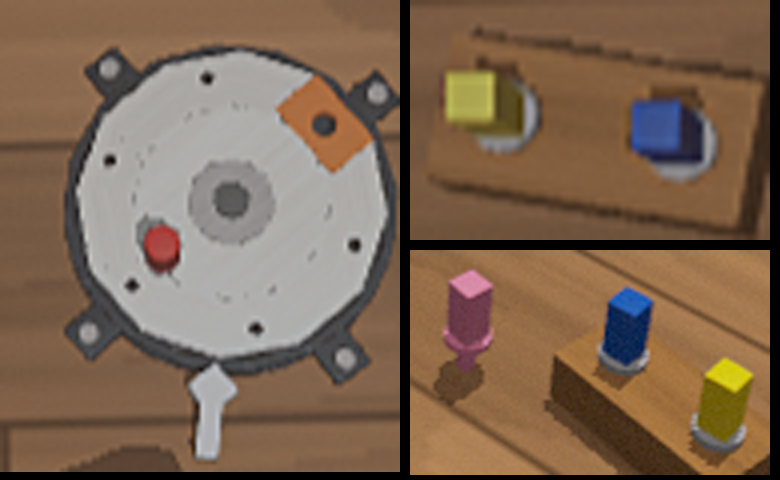

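Run:
```python
from h import *
t=cv2.cvtColor(cv2.imread('pics/top0.png'),cv2.COLOR_BGR2RGB)
c=camera('top');o=lambda *a:np.array(a)
P=lambda u,v,z:ray(c,(u-.4,v-.4),z)
h=cv2.cvtColor(t,cv2.COLOR_RGB2HSV)
ax=P(348,200,.041);ho=P(371,181.2,.032);gr=P(330.5,210.2,.093);pt=P(344,241,.030)
print('nut',ax,'hole',ho,'grip',gr,'tip',pt)
print('dist',np.hypot(*(ho-ax)[:2]),np.hypot(*(gr-ax)[:2]),'axis2',(ho*55+gr*75)/130)
for k,v in(('hole',ho-ax),('grip',gr-ax),('ptr',pt-ax)):print(k,np.degrees(np.arctan2(v[1],v[0])))
for n,lo,hi,vx in(('blue',(100,120,60),(130,255,255),(210,235,200,225)),('yel',(22,120,60),(35,255,255),(180,205,195,220))):
    m=np.zeros((480,640),np.uint8);x0,x1,y0,y1=vx
    m[y0:y1,x0:x1]=cv2.inRange(h,lo,hi)[y0:y1,x0:x1]
    v=h[...,2][m>0];th,_=cv2.threshold(v.reshape(-1,1),0,255,cv2.THRESH_OTSU)
    m2=((m>0)&(h[...,2]>th)).astype(np.uint8)
    k,=[max(cv2.findContours(m2,0,2)[0],key=cv2.contourArea)]
    r=cv2.minAreaRect(k);mo=cv2.moments(m2,True);cc=(mo['m10']/mo['m00'],mo['m01']/mo['m00'])
    print(n,th,m2.sum(),r,cc,ray(c,cc,.082))
p=P(221.2,211,.082);q=P(190,206.2,.082);print('blue',p,'yel',q,np.hypot(*(p-q)[:2]),np.degrees(np.arctan2(*(q-p)[1::-1])))
# head edges in world
for a,b in(((634,104),(682,101)),((633,150),(684,150)),((634,104),(633,150)),((682,101),(684,150))):
    A=P((a[0]-410)/6+180,a[1]/6+190,.082);B=P((b[0]-410)/6+180,b[1]/6+190,.082);print(np.degrees(np.arctan2(*(B-A)[1::-1])),np.hypot(*(B-A)[:2]))
# scene view check
s=camera('scene');print('scene blue',ray(s,(402.6,297.6),.082),'nut',ray(s,(275,255),.041),'grip top',ray(s,(300.6,233),.093),'hole',ray(s,(240.5,256),.032))
print(R.from_quat(bot.get_obs()['tool_rot']).as_matrix().round(3))
```

```text
nut [ 0.55733721 -0.08637193  0.041     ] hole [ 0.60449988 -0.14404568  0.032     ] grip [ 0.52389567 -0.04371925  0.093     ] tip [ 0.45924938 -0.07449944  0.03      ]
dist 0.07450220796106853 0.054199518327612536 axis2 [ 0.55799745 -0.08616504  0.06719231]
hole -50.72543976263454
grip 128.09797254121165
ptr 173.09852926067126
blue 88.0 64 ((220.5, 210.5), (7.0, 7.0), 90.0) (220.5, 210.5) [0.53042183 0.21174201 0.082     ]
yel 133.0 64 ((189.5, 205.5), (7.0, 7.0), 90.0) (189.5, 205.5) [0.54405287 0.28480107 0.082     ]
blue [0.53016823 0.2110364  0.082     ] yel [0.54333383 0.28455378 0.082     ] 0.07468693779285043 79.8470133655361
-87.78048638585167 0.01879239225234417
-91.3676409709025 0.0199237995081103
179.2617191937051 0.01813558211148717
-177.31707992766107 0.01935862304055087
scene blue [0.53466057 0.21540142 0.082     ] nut [ 0.56341467 -0.07851442  0.041     ] grip top [ 0.52259382 -0.04224353  0.093     ] hole [ 0.60753477 -0.13867028  0.032     ]
[[ 0.932  0.361 -0.   ]
 [ 0.361 -0.932  0.001]
 [-0.    -0.001 -1.   ]]
```

>>> {"api": "carry_out", "payload": {
  "plan": [
    {"dx": 33, "dy": -19, "dz": 0, "twist": -7, "fingers": -1},
    {"dx": 66, "dy": -38, "dz": 0, "twist": -14, "fingers": -1},
    {"dx": 99, "dy": -57, "dz": 0, "twist": -21, "fingers": -1},
    {"dx": 132, "dy": -76, "dz": 0, "twist": -28, "fingers": -1},
    {"dx": 165, "dy": -94, "dz": 0, "twist": -34, "fingers": -1}
  ]
}}

```text
clock: 0.62
eef_pos: [0.3011, -0.3173, 0.2039]
tool_rot: [0.885, 0.465, 0.0, -0.0]
ft_force: [-0.1, -0.6, -1.0]
grip_width: 0.0852
grasp_force: 0.0
```

```bash
cat >> h.py <<'E'
def to(x,y,z,yaw=90):
    o=bot.get_obs();M=R.from_quat(o['tool_rot']).as_matrix()
    d=M.T@(np.array([x,y,z])-o['eef_pos'])*1e3
    cy=np.degrees(np.arctan2(M[1,0],M[0,0]));tw=-((yaw-cy+180)%360-180)
    print('shift',d.round(1),'twist',round(tw,1),'at',o['eef_pos'].round(4),'yaw',round(cy,1),'q',o['joint_pos'].round(2),'F',o['ft_force'].round(1),'w',o['grip_width'].round(4),'g',o['grasp_force'],'t',o['clock'])
E
python3 -c "
from h import *
to(.524,-.0435,.13)"
```

```text
Traceback (most recent call last):
  File "h.py", line 18, in to
    print('shift',d.round(1),'twist',round(tw,1),'at',o['eef_pos'].round(4),'yaw',round(cy,1),'q',o['joint_pos'].round(2),'F',o['ft_force'].round(1),'w',o['grip_width'].round(4),'g',o['grasp_force'],'t',o['clock'])
                                                                                                                                                         ^^^^^^^^^^^^^^^^^^^^^
AttributeError: 'float' object has no attribute 'round'
```

```bash
sed -i "s/o\['grip_width'\].round(4)/round(o['grip_width'],4)/" h.py; python3 -c "
from h import *
to(.524,-.0435,.13)"
```

```text
shift [352.   28.5  73.9] twist -34.5 at [ 0.3011 -0.3173  0.2039] yaw 55.5 q [-0.81  0.12 -0.15  1.31  0.    1.36] F [-0.1 -0.6 -1. ] w 0.0852 g 0.0 t 0.6167
```

>>> {"api": "carry_out", "payload": {
  "plan": [
    {"dx": 38, "dy": 3, "dz": 0, "twist": -7, "fingers": -1},
    {"dx": 76, "dy": 6, "dz": 0, "twist": -14, "fingers": -1},
    {"dx": 114, "dy": 9, "dz": 0, "twist": -21, "fingers": -1},
    {"dx": 152, "dy": 12, "dz": 0, "twist": -28, "fingers": -1},
    {"dx": 190, "dy": 15, "dz": 0, "twist": -34.5, "fingers": -1}
  ]
}}

```text
clock: 1.03
eef_pos: [0.4221, -0.1698, 0.204]
tool_rot: [0.707, 0.707, -0.0, 0.0]
ft_force: [0.7, -1.4, 0.5]
grip_width: 0.0852
grasp_force: 0.0
```

```bash
python3 -c "
from h import *
to(.524,-.0435,.13)"
```

```text
shift [126.2 101.9  74. ] twist 0.0 at [ 0.4221 -0.1698  0.204 ] yaw 90.0 q [-0.38  0.15 -0.11  1.31 -0.    1.19] F [ 0.7 -1.4  0.5] w 0.0852 g 0.0 t 1.0333
```

>>> {"api": "carry_out", "payload": {
  "plan": [
    {"dx": 32, "dy": 25, "dz": 15, "twist": 0, "fingers": -1},
    {"dx": 64, "dy": 51, "dz": 30, "twist": 0, "fingers": -1},
    {"dx": 95, "dy": 77, "dz": 45, "twist": 0, "fingers": -1},
    {"dx": 126, "dy": 102, "dz": 60, "twist": 0, "fingers": -1},
    {"dx": 126, "dy": 102, "dz": 80, "twist": 0, "fingers": -1}
  ]
}}

```text
clock: 1.45
eef_pos: [0.529, -0.0414, 0.1244]
tool_rot: [0.707, 0.707, 0.003, 0.002]
ft_force: [0.5, 0.5, 0.5]
grip_width: 0.0855
grasp_force: 0.0
```

>>> {"api": "carry_out", "payload": {
  "plan": [
    {"dx": 0, "dy": 0, "dz": 25, "twist": 0, "fingers": -1},
    {"dx": 0, "dy": 0, "dz": 50, "twist": 0, "fingers": -1},
    {"dx": 0, "dy": 0, "dz": 71, "twist": 0, "fingers": -1},
    {"dx": 0, "dy": 0, "dz": 71, "twist": 0, "fingers": 1},
    {"dx": 0, "dy": 0, "dz": 71, "twist": 0, "fingers": 1}
  ]
}}

```text
clock: 1.87
eef_pos: [0.5227, -0.0459, 0.052]
tool_rot: [0.709, 0.705, -0.001, -0.001]
ft_force: [0.7, 0.1, 0.8]
grip_width: 0.0637
grasp_force: 0.0
```

>>> {"api": "carry_out", "payload": {
  "plan": [
    {"dx": 0, "dy": 0, "dz": 0, "twist": 0, "fingers": 1},
    {"dx": 0, "dy": 0, "dz": 0, "twist": 0, "fingers": 1},
    {"dx": 0, "dy": 0, "dz": 0, "twist": 0, "fingers": 1},
    {"dx": 0, "dy": 0, "dz": 0, "twist": 0, "fingers": 1},
    {"dx": 0, "dy": 0, "dz": 0, "twist": 0, "fingers": 1}
  ]
}}

```text
clock: 2.28
eef_pos: [0.5245, -0.0459, 0.0549]
tool_rot: [0.709, 0.705, 0.001, 0.0]
ft_force: [-2.3, 0.6, 6.4]
grip_width: 0.0191
grasp_force: 58.5
```

```bash
python3 -c "
from h import *
to(.524,-.0435,.053)"
```

```text
shift [ 2.4 -0.5  1.9] twist -0.3 at [ 0.5245 -0.0459  0.0549] yaw 89.7 q [-0.09  0.4  -0.18  0.99  0.    1.49] F [-2.3  0.6  6.4] w 0.0191 g 58.45425188541412 t 2.2833
```

```bash
python3 -c "
import numpy as np
a=np.radians(128.7-6.8*np.arange(21));p=55*np.c_[np.sin(a),np.cos(a)]
for c in range(4): print((p[5*c+1:5*c+6]-p[5*c]).round(1).tolist())"
```

```text
[[3.8, 5.3], [6.9, 11.1], [9.3, 17.1], [11.0, 23.4], [11.9, 29.9]]
[[0.1, 6.5], [-0.5, 13.0], [-1.9, 19.4], [-4.0, 25.6], [-6.9, 31.4]]
[[-3.5, 5.5], [-7.7, 10.5], [-12.4, 15.0], [-17.6, 18.9], [-23.3, 22.2]]
[[-6.0, 2.6], [-12.2, 4.4], [-18.7, 5.5], [-25.2, 5.9], [-31.7, 5.4]]
```

>>> {"api": "carry_out", "payload": {
  "plan": [
    {"dx": 3.8, "dy": 5.3, "dz": 0, "twist": 0, "fingers": 1},
    {"dx": 6.9, "dy": 11.1, "dz": 0, "twist": 0, "fingers": 1},
    {"dx": 9.3, "dy": 17.1, "dz": 0, "twist": 0, "fingers": 1},
    {"dx": 11, "dy": 23.4, "dz": 0, "twist": 0, "fingers": 1},
    {"dx": 11.9, "dy": 29.9, "dz": 0, "twist": 0, "fingers": 1}
  ]
}}

```text
clock: 2.7
eef_pos: [0.554, -0.0346, 0.0549]
tool_rot: [0.709, 0.705, -0.0, 0.001]
ft_force: [-5.0, -0.9, 5.7]
grip_width: 0.0191
grasp_force: 58.6
```

```bash
python3 -c "
from h import *
to(.5544,-.034,.053);c=camera('top');save(c,'t1.png');print(blobs(c,(8,150,100),(20,255,255))[0])"
```

```text
shift [0.6 0.4 1.9] twist -0.3 at [ 0.554  -0.0346  0.0549] yaw 89.7 q [-0.06  0.45 -0.09  1.02 -0.    1.51] F [-5.  -0.9  5.7] w 0.0191 g 58.63005995750427 t 2.7
[([371, 187, 15, 21, 245], [378.2, 196.9]), ([99, 240, 11, 11, 94], [104.0, 245.1])]
```

>>> {"api": "carry_out", "payload": {
  "plan": [
    {"dx": 0.1, "dy": 6.5, "dz": 0, "twist": 0, "fingers": 1},
    {"dx": -0.5, "dy": 13, "dz": 0, "twist": 0, "fingers": 1},
    {"dx": -1.9, "dy": 19.4, "dz": 0, "twist": 0, "fingers": 1},
    {"dx": -4, "dy": 25.6, "dz": 0, "twist": 0, "fingers": 1},
    {"dx": -6.9, "dy": 31.4, "dz": 0, "twist": 0, "fingers": 1}
  ]
}}

```text
clock: 3.17
eef_pos: [0.5853, -0.0417, 0.055]
tool_rot: [0.709, 0.705, -0.0, 0.0]
ft_force: [-5.1, -1.0, 7.8]
grip_width: 0.019
grasp_force: 59.9
```

>>> {"api": "carry_out", "payload": {
  "plan": [
    {"dx": -3.5, "dy": 5.5, "dz": 0, "twist": 0, "fingers": 1},
    {"dx": -7.7, "dy": 10.5, "dz": 0, "twist": 0, "fingers": 1},
    {"dx": -12.4, "dy": 15, "dz": 0, "twist": 0, "fingers": 1},
    {"dx": -17.6, "dy": 18.9, "dz": 0, "twist": 0, "fingers": 1},
    {"dx": -23.3, "dy": 22.2, "dz": 0, "twist": 0, "fingers": 1}
  ]
}}

```text
clock: 3.58
eef_pos: [0.607, -0.0645, 0.055]
tool_rot: [0.709, 0.705, 0.0, -0.0]
ft_force: [-5.1, 0.9, 8.3]
grip_width: 0.0192
grasp_force: 59.9
```

>>> {"api": "carry_out", "payload": {
  "plan": [
    {"dx": -6, "dy": 2.6, "dz": 0, "twist": 0, "fingers": 1},
    {"dx": -12.2, "dy": 4.4, "dz": 0, "twist": 0, "fingers": 1},
    {"dx": -18.7, "dy": 5.5, "dz": 0, "twist": 0, "fingers": 1},
    {"dx": -25.2, "dy": 5.9, "dz": 0, "twist": 0, "fingers": 1},
    {"dx": -31.7, "dy": 5.4, "dz": 0, "twist": 0, "fingers": 1}
  ]
}}

```text
clock: 4.0
eef_pos: [0.6127, -0.0953, 0.055]
tool_rot: [0.709, 0.705, 0.001, -0.001]
ft_force: [-3.3, 4.9, 7.3]
grip_width: 0.019
grasp_force: 59.8
```

Run:
```python
from h import *
to(.558+.0546,-.0862-.007,.053);c=camera('top');save(c,'t2.png')
t=c['image'];t=cv2.cvtColor(t,cv2.COLOR_RGB2BGR);cv2.imwrite('pics/c2.png',cv2.resize(t[150:260,290:410],None,fx=5,fy=5,interpolation=cv2.INTER_CUBIC))
```

```text
shift [ 2.1 -0.1  2. ] twist -0.3 at [ 0.6127 -0.0953  0.055 ] yaw 89.7 q [-0.16  0.57  0.1   1.1   0.    1.42] F [-3.3  4.9  7.3] w 0.019 g 59.77719247341156 t 4.0
```

View pics/c2.png

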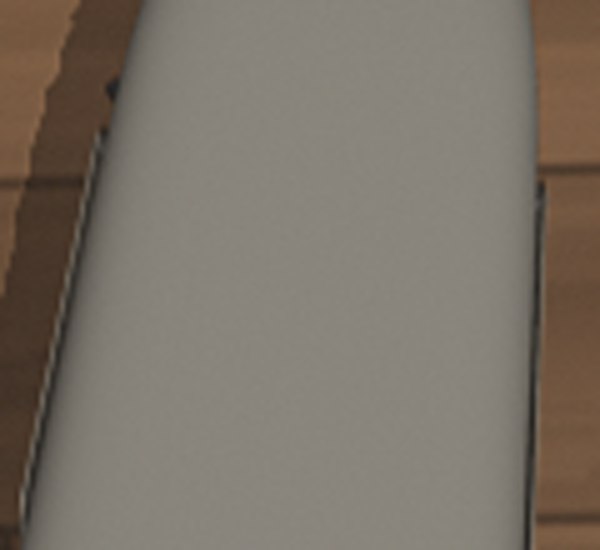

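>>> {"api": "carry_out", "payload": {
  "plan": [
    {"dx": 0, "dy": 0, "dz": 0, "twist": 0, "fingers": -1},
    {"dx": 0, "dy": 0, "dz": 0, "twist": 0, "fingers": -1},
    {"dx": 0, "dy": 0, "dz": 0, "twist": 0, "fingers": -1},
    {"dx": 0, "dy": 0, "dz": -30, "twist": 0, "fingers": -1},
    {"dx": 0, "dy": 0, "dz": -65, "twist": 0, "fingers": -1}
  ]
}}

```text
clock: 4.47
eef_pos: [0.6099, -0.0959, 0.1151]
tool_rot: [0.709, 0.705, -0.002, -0.003]
ft_force: [0.6, 0.6, 0.0]
grip_width: 0.0779
grasp_force: 0.0
```

>>> {"api": "carry_out", "payload": {
  "plan": [
    {"dx": 5, "dy": 0, "dz": -30, "twist": 0, "fingers": -1},
    {"dx": 40, "dy": -10, "dz": -35, "twist": 0, "fingers": -1},
    {"dx": 80, "dy": -20, "dz": -35, "twist": 0, "fingers": -1},
    {"dx": 120, "dy": -32, "dz": -35, "twist": 0, "fingers": -1},
    {"dx": 160, "dy": -44, "dz": -35, "twist": 0, "fingers": -1}
  ]
}}

```text
clock: 4.88
eef_pos: [0.5695, 0.0649, 0.1534]
tool_rot: [0.709, 0.705, 0.001, 0.0]
ft_force: [-0.1, 0.1, 0.4]
grip_width: 0.0853
grasp_force: 0.0
```

Run:
```python
from h import *
to(.530,.211,.13);c=camera('top');save(c,'t3.png');s=camera('scene');save(s,'s3.png')
t=cv2.cvtColor(c['image'],cv2.COLOR_RGB2BGR);s=cv2.cvtColor(s['image'],cv2.COLOR_RGB2BGR)
a=cv2.resize(t[155:265,295:395],None,fx=4,fy=4,interpolation=cv2.INTER_CUBIC)
b=cv2.resize(s[215:325,215:345],None,fx=3,fy=3,interpolation=cv2.INTER_CUBIC)
o=np.zeros((440,800,3),np.uint8);o[:440,:400]=a;o[:330,410:800]=b;cv2.imwrite('pics/c3.png',o)
```

```text
shift [145.8 -40.5  23.4] twist -0.4 at [0.5695 0.0649 0.1534] yaw 89.6 q [0.11 0.41 0.11 1.27 0.   1.69] F [-0.1  0.1  0.4] w 0.0853 g 0.0 t 4.8833
```

View pics/c3.png

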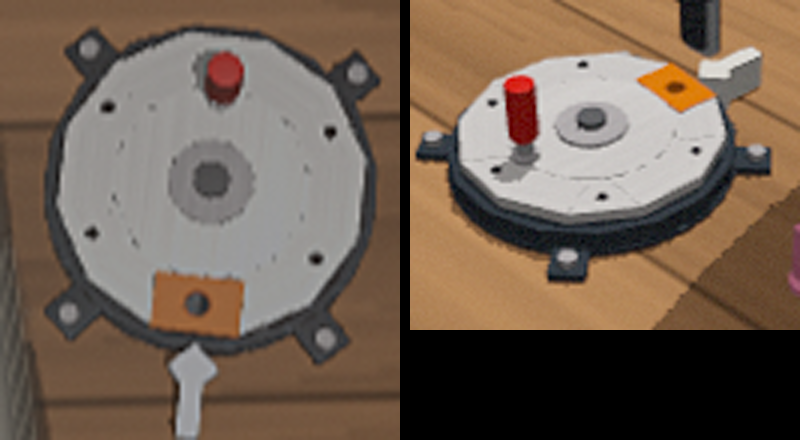

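Run:
```python
from h import *
c=camera('top');s=camera('scene')
T=lambda u,v,z:ray(c,(u/4+295-.4,v/4+155-.4),z);S=lambda u,v,z:ray(s,((u-410)/3+215-.33,v/3+215-.33),z)
an=lambda v:np.degrees(np.arctan2(v[1],v[0]))%360
n=T(212,180,.041);h=T(197,303,.032);p=T(195,344,.030);e=T(187,437,.03);g=T(224,68,.093)
print('top',n,h,p,e,g,'ang hole',an(h-n),'tip',an(p-n),'tail',an(e-n),'grip+180',an(n-g),an(h-g))
# bolt lugs: four lugs centre
L=[T(*q,.01) for q in((89,48),(356,74),(69,313),(325,339))];print('lug centre',np.mean(L,0))
n=S(592,117,.041);h=S(677,87,.032);p=S(700,70,.03);g=S(519,82,.093)
print('scene',n,h,p,g,an(h-n),an(p-n),an(n-g))
print('blue scene',S(0,0,0)*0+ray(s,(402.6,297.6),.082))
```

```text
top [ 0.55733721 -0.08637193  0.041     ] [ 0.48390387 -0.07568044  0.032     ] [ 0.45926279 -0.0738972   0.03      ] [ 0.40330101 -0.06768902  0.03      ] [ 0.61235526 -0.09305081  0.093     ] ang hole 171.71625624561156 tip 172.75110222988954 tail 173.08442850517454 grip+180 173.0784825900089 172.2986595333214
lug centre [ 0.555973   -0.08579414  0.01      ]
scene [ 0.55971862 -0.08143507  0.041     ] [ 0.48371304 -0.07213778  0.032     ] [ 0.45395016 -0.07689034  0.03      ] [ 0.61245054 -0.0917598   0.093     ] 173.02601090814514 177.5395914372126 168.9218227435803
blue scene [0.53466057 0.21540142 0.082     ]
```

>>> {"api": "carry_out", "payload": {
  "plan": [
    {"dx": 36, "dy": -10, "dz": 0, "twist": 0, "fingers": -1},
    {"dx": 72, "dy": -20, "dz": 0, "twist": 0, "fingers": -1},
    {"dx": 108, "dy": -30, "dz": 0, "twist": 0, "fingers": -1},
    {"dx": 145, "dy": -40, "dz": 0, "twist": 0, "fingers": -1},
    {"dx": 145, "dy": -40, "dz": 0, "twist": 0, "fingers": -1}
  ]
}}

```text
clock: 5.5
eef_pos: [0.5296, 0.2134, 0.1529]
tool_rot: [0.707, 0.707, 0.001, -0.001]
ft_force: [-0.1, 0.3, 0.0]
grip_width: 0.0854
grasp_force: 0.0
```

>>> {"api": "carry_out", "payload": {
  "plan": [
    {"dx": 0, "dy": 2, "dz": 25, "twist": 0, "fingers": -1},
    {"dx": 0, "dy": 2, "dz": 50, "twist": 0, "fingers": -1},
    {"dx": 0, "dy": 2, "dz": 75, "twist": 0, "fingers": -1},
    {"dx": 0, "dy": 2, "dz": 95, "twist": 0, "fingers": -1},
    {"dx": 0, "dy": 2, "dz": 105, "twist": 0, "fingers": -0.5}
  ]
}}

```text
clock: 5.92
eef_pos: [0.5314, 0.2063, 0.0449]
tool_rot: [0.71, 0.704, -0.002, -0.001]
ft_force: [-0.5, 0.3, -0.2]
grip_width: 0.0757
grasp_force: 0.0
```

>>> {"api": "carry_out", "payload": {
  "plan": [
    {"dx": 0, "dy": 0, "dz": 0, "twist": 0, "fingers": 0},
    {"dx": 0, "dy": 0, "dz": 0, "twist": 0, "fingers": 1},
    {"dx": 0, "dy": 0, "dz": 0, "twist": 0, "fingers": 1},
    {"dx": 0, "dy": 0, "dz": 0, "twist": 0, "fingers": 1},
    {"dx": 0, "dy": 0, "dz": 0, "twist": 0, "fingers": 1}
  ]
}}

```text
clock: 6.33
eef_pos: [0.5337, 0.2091, 0.0499]
tool_rot: [0.709, 0.705, 0.001, 0.001]
ft_force: [-0.0, 0.4, 3.5]
grip_width: 0.0176
grasp_force: 58.5
```

>>> {"api": "carry_out", "payload": {
  "plan": [
    {"dx": 0, "dy": 0, "dz": 0, "twist": 0, "fingers": 1},
    {"dx": 0, "dy": 0, "dz": 0, "twist": 0, "fingers": 1},
    {"dx": 0, "dy": 0, "dz": 0, "twist": 0, "fingers": 1},
    {"dx": 0, "dy": 0, "dz": 0, "twist": 0, "fingers": 1},
    {"dx": 0, "dy": 0, "dz": 0, "twist": 0, "fingers": 1}
  ]
}}

```text
clock: 6.75
eef_pos: [0.5337, 0.2092, 0.0498]
tool_rot: [0.709, 0.705, 0.002, 0.001]
ft_force: [-0.3, -0.5, 6.2]
grip_width: 0.0172
grasp_force: 58.8
```

```bash
python3 -c "
from h import *
to(.5315,.213,.12)"
```

```text
shift [  3.9  -2.  -70.2] twist -0.3 at [0.5337 0.2092 0.0498] yaw 89.7 q [ 0.37  0.49 -0.05  1.03 -0.    1.95] F [-0.3 -0.5  6.2] w 0.0172 g 58.792628827504814 t 6.75
```

>>> {"api": "carry_out", "payload": {
  "plan": [
    {"dx": 0, "dy": 0, "dz": -15, "twist": 0, "fingers": 1},
    {"dx": 0, "dy": 0, "dz": -35, "twist": 0, "fingers": 1},
    {"dx": 0, "dy": 0, "dz": -60, "twist": 0, "fingers": 1},
    {"dx": 0, "dy": 0, "dz": -85, "twist": 0, "fingers": 1},
    {"dx": 0, "dy": 0, "dz": -95, "twist": 0, "fingers": 1}
  ]
}}

```text
clock: 7.17
eef_pos: [0.5341, 0.2096, 0.1467]
tool_rot: [0.709, 0.705, 0.003, 0.001]
ft_force: [0.4, 0.1, -0.2]
grip_width: 0.0177
grasp_force: 59.0
```

>>> {"api": "carry_out", "payload": {
  "plan": [
    {"dx": -20, "dy": -4, "dz": 0, "twist": 0, "fingers": 1},
    {"dx": -50, "dy": -10, "dz": 0, "twist": 0, "fingers": 1},
    {"dx": -80, "dy": -16, "dz": 0, "twist": 0, "fingers": 1},
    {"dx": -110, "dy": -22, "dz": 0, "twist": 0, "fingers": 1},
    {"dx": -140, "dy": -28, "dz": 0, "twist": 0, "fingers": 1}
  ]
}}

```text
clock: 7.58
eef_pos: [0.5028, 0.0678, 0.1423]
tool_rot: [0.709, 0.705, -0.0, -0.0]
ft_force: [-0.1, -0.6, -1.1]
grip_width: 0.0175
grasp_force: 58.9
```

>>> {"api": "carry_out", "payload": {
  "plan": [
    {"dx": -35, "dy": -6, "dz": 0, "twist": 0, "fingers": 1},
    {"dx": -70, "dy": -12, "dz": 0, "twist": 0, "fingers": 1},
    {"dx": -105, "dy": -18, "dz": 15, "twist": 0, "fingers": 1},
    {"dx": -135, "dy": -22, "dz": 30, "twist": 0, "fingers": 1},
    {"dx": -146, "dy": -22, "dz": 40, "twist": 0, "fingers": 1}
  ]
}}

```text
clock: 8.0
eef_pos: [0.4789, -0.0802, 0.1015]
tool_rot: [0.71, 0.704, -0.001, -0.0]
ft_force: [0.5, 0.1, -0.7]
grip_width: 0.0175
grasp_force: 58.9
```

Run:
```python
from h import *
to(.484,-.077,.088);c=camera('top');save(c,'t4.png');s=camera('scene');save(s,'s4.png')
t=cv2.cvtColor(c['image'],cv2.COLOR_RGB2BGR);s=cv2.cvtColor(s['image'],cv2.COLOR_RGB2BGR)
a=cv2.resize(t[155:265,295:395],None,fx=3,fy=3,interpolation=cv2.INTER_CUBIC)
b=cv2.resize(s[185:285,245:365],None,fx=4,fy=4,interpolation=cv2.INTER_CUBIC)
o=np.zeros((400,790,3),np.uint8);o[:330,:300]=a;o[:400,310:790]=b;cv2.imwrite('pics/c4.png',o)
```

```text
shift [ 3.3  5.1 13.5] twist -0.5 at [ 0.4789 -0.0802  0.1015] yaw 89.5 q [-0.16  0.29 -0.21  1.07 -0.    1.42] F [ 0.5  0.1 -0.7] w 0.0175 g 58.9248076826334 t 8.0
```

View pics/c4.png

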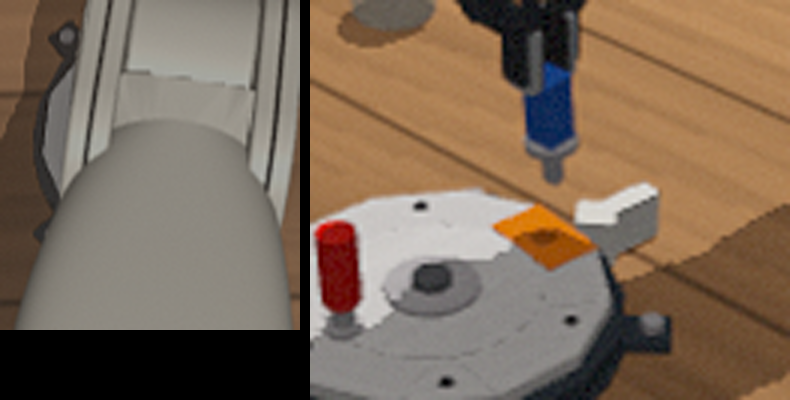

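Run:
```python
from h import *
s=camera('scene');S=lambda u,v,z:ray(s,((u-310)/4+245-.4,v/4+185-.4),z)
t=S(552,181,.0635);h=S(545,237.5,.032);print(t,h,h-t);to(.4789+h[0]-t[0],-.0802+h[1]-t[1],.082)
# collar bottom edge: centre at height tip+24..29
print(S(551,146,.0635+.027))
```

```text
[ 0.47584497 -0.07483914  0.0635    ] [ 0.48503357 -0.07184303  0.032     ] [ 0.0091886   0.00299611 -0.0315    ]
shift [ 0.   8.3 19.8] twist -0.4 at [ 0.4798 -0.0772  0.1018] yaw 89.6 q [-0.16  0.29 -0.21  1.08  0.    1.42] F [0.  1.5 0. ] w 0.0173 g 58.91233462840319 t 8.15
[ 0.48107344 -0.07014708  0.0905    ]
```

>>> {"api": "carry_out", "payload": {
  "plan": [
    {"dx": -0.5, "dy": 3, "dz": 6, "twist": 0, "fingers": 1},
    {"dx": -1, "dy": 5.7, "dz": 12, "twist": 0, "fingers": 1},
    {"dx": -1, "dy": 5.7, "dz": 18, "twist": 0, "fingers": 1},
    {"dx": -1, "dy": 5.7, "dz": 23, "twist": 0, "fingers": 1},
    {"dx": -1, "dy": 5.7, "dz": 23, "twist": 0, "fingers": 1}
  ]
}}

```text
clock: 8.57
eef_pos: [0.4857, -0.0771, 0.0787]
tool_rot: [0.709, 0.706, -0.001, -0.001]
ft_force: [0.5, 0.1, -0.9]
grip_width: 0.0173
grasp_force: 58.9
```

Run:
```python
from h import *
camera('scene');to(.4855,-.0785,.078);s=camera('scene');save(s,'s5.png')
s=cv2.cvtColor(s['image'],cv2.COLOR_RGB2BGR)
cv2.imwrite('pics/c5.png',cv2.resize(s[200:260,280:350],None,fx=8,fy=8,interpolation=cv2.INTER_CUBIC))
```

```text
shift [-1.3 -0.4  1.2] twist -0.2 at [ 0.4859 -0.0773  0.0792] yaw 89.8 q [-0.16  0.32 -0.23  1.02  0.    1.42] F [ 0.5 -0.8 -0.3] w 0.017 g 58.9316769875586 t 8.6167
```

View pics/c5.png

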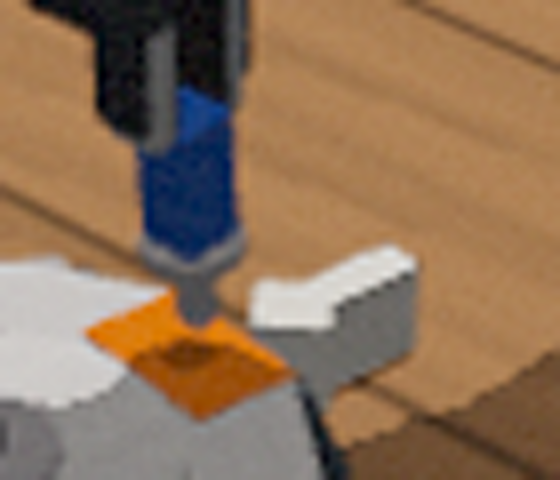

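Run:
```python
from h import *
s=camera('scene');S=lambda u,v,z:ray(s,(u/8+280-.44,v/8+200-.44),z)
h=S(187,353,.032)
for z in(.039,.041,.043): print(z,h-S(198,323,z))
to(.4855,-.0785,.078)
```

```text
0.039 [ 0.00530671  0.00078433 -0.007     ]
0.041 [ 0.00323897 -0.00123962 -0.009     ]
0.043 [ 0.00117124 -0.00326357 -0.011     ]
shift [-0.8 -1.   2. ] twist -0.3 at [ 0.4865 -0.0777  0.08  ] yaw 89.7 q [-0.16  0.32 -0.23  1.02  0.    1.42] F [-0.8  0.5 -0.5] w 0.0174 g 58.931327098980546 t 8.7167
```

>>> {"api": "carry_out", "payload": {
  "plan": [
    {"dx": -1, "dy": 2, "dz": 2, "twist": 0, "fingers": 1},
    {"dx": -1, "dy": 2, "dz": 4, "twist": 0, "fingers": 1},
    {"dx": -1, "dy": 2, "dz": 7, "twist": 0, "fingers": 1},
    {"dx": -1, "dy": 2, "dz": 10, "twist": 0, "fingers": 1},
    {"dx": -1, "dy": 2, "dz": 13, "twist": 0, "fingers": 1}
  ]
}}

```text
clock: 9.13
eef_pos: [0.4885, -0.0791, 0.0667]
tool_rot: [0.709, 0.705, 0.0, -0.0]
ft_force: [0.5, 1.3, -0.5]
grip_width: 0.0172
grasp_force: 58.9
```

>>> {"api": "carry_out", "payload": {
  "plan": [
    {"dx": 0, "dy": 0, "dz": 0, "twist": 0, "fingers": 1},
    {"dx": 0, "dy": 0, "dz": 0.5, "twist": 0, "fingers": 1},
    {"dx": 0, "dy": 0, "dz": 1, "twist": 0, "fingers": 1},
    {"dx": 0, "dy": 0, "dz": 1.5, "twist": 0, "fingers": 1},
    {"dx": 0, "dy": 0, "dz": 2, "twist": 0, "fingers": 1}
  ]
}}

```text
clock: 9.55
eef_pos: [0.4887, -0.0791, 0.0651]
tool_rot: [0.709, 0.705, 0.0, 0.0]
ft_force: [-0.0, -0.5, -1.1]
grip_width: 0.0175
grasp_force: 58.9
```

Run:
```python
from h import *
to(.488,-.0785,.062);print(bot.get_obs()['ft_torque'].round(2))
```

```text
shift [ 0.6 -0.7  3.1] twist -0.3 at [ 0.4887 -0.0791  0.0651] yaw 89.7 q [-0.16  0.34 -0.24  0.99 -0.    1.42] F [-0.  -0.5 -1.1] w 0.0175 g 58.931603729724884 t 9.55
[0.   0.04 0.04]
```

>>> {"api": "carry_out", "payload": {
  "plan": [
    {"dx": 0, "dy": 0, "dz": 1, "twist": 0, "fingers": 1},
    {"dx": 0, "dy": 0, "dz": 2, "twist": 0, "fingers": 1},
    {"dx": 0, "dy": 0, "dz": 3, "twist": 0, "fingers": 1},
    {"dx": 0, "dy": 0, "dz": 4, "twist": 0, "fingers": 1},
    {"dx": 0, "dy": 0, "dz": 4.5, "twist": 0, "fingers": 1}
  ]
}}

```text
clock: 9.97
eef_pos: [0.4884, -0.079, 0.0603]
tool_rot: [0.709, 0.705, -0.0, -0.0]
ft_force: [0.5, -0.5, -0.4]
grip_width: 0.0173
grasp_force: 58.9
```

>>> {"api": "carry_out", "payload": {
  "plan": [
    {"dx": 0, "dy": 0, "dz": 0.5, "twist": 0, "fingers": 1},
    {"dx": 0, "dy": 0, "dz": 1, "twist": 0, "fingers": 1},
    {"dx": 0, "dy": 0, "dz": 1.5, "twist": 0, "fingers": 1},
    {"dx": 0, "dy": 0, "dz": 2, "twist": 0, "fingers": 1},
    {"dx": 0, "dy": 0, "dz": 2, "twist": 0, "fingers": 1}
  ]
}}

```text
clock: 10.38
eef_pos: [0.4885, -0.079, 0.0584]
tool_rot: [0.709, 0.705, -0.0, -0.0]
ft_force: [0.4, -0.3, -1.3]
grip_width: 0.0178
grasp_force: 58.9
```

Run:
```python
from h import *
to(.488,-.0785,.062);print(bot.get_obs()['ft_torque'].round(2))
```

```text
shift [ 0.5 -0.5 -3.6] twist -0.3 at [ 0.4885 -0.079   0.0584] yaw 89.7 q [-0.16  0.35 -0.25  0.97 -0.    1.42] F [ 0.4 -0.3 -1.3] w 0.0178 g 58.93121081404388 t 10.3833
[-0.02 -0.05  0.04]
```

>>> {"api": "carry_out", "payload": {
  "plan": [
    {"dx": 0, "dy": 0, "dz": 0.4, "twist": 0, "fingers": 1},
    {"dx": 0, "dy": 0, "dz": 0.8, "twist": 0, "fingers": 1},
    {"dx": 0, "dy": 0, "dz": 1.2, "twist": 0, "fingers": 1},
    {"dx": 0, "dy": 0, "dz": 1.6, "twist": 0, "fingers": 1},
    {"dx": 0, "dy": 0, "dz": 1.6, "twist": 0, "fingers": 1}
  ]
}}

```text
clock: 10.8
eef_pos: [0.4889, -0.0791, 0.0575]
tool_rot: [0.709, 0.705, 0.0, 0.0]
ft_force: [-0.6, -0.1, 4.2]
grip_width: 0.0174
grasp_force: 59.6
```

Run:
```python
from h import *
to(.488,-.0785,.062);print(bot.get_obs()['ft_torque'].round(2))
```

```text
shift [ 0.6 -0.9 -4.5] twist -0.3 at [ 0.4889 -0.0791  0.0575] yaw 89.7 q [-0.16  0.35 -0.25  0.97 -0.    1.42] F [-0.6 -0.1  4.2] w 0.0174 g 59.57469591870904 t 10.8
[ 0.    0.26 -0.05]
```

>>> {"api": "carry_out", "payload": {
  "plan": [
    {"dx": 0.6, "dy": 0.1, "dz": 0.4, "twist": 0, "fingers": 1},
    {"dx": 1.2, "dy": 0.2, "dz": 0.4, "twist": 0, "fingers": 1},
    {"dx": 1.8, "dy": 0.25, "dz": 0.4, "twist": 0, "fingers": 1},
    {"dx": 2.4, "dy": 0.35, "dz": 0.4, "twist": 0, "fingers": 1},
    {"dx": 3, "dy": 0.45, "dz": 0.4, "twist": 0, "fingers": 1}
  ]
}}

```text
clock: 11.22
eef_pos: [0.4893, -0.0769, 0.0574]
tool_rot: [0.709, 0.705, -0.0, 0.001]
ft_force: [-1.9, -1.7, 7.6]
grip_width: 0.0178
grasp_force: 60.0
```

Run:
```python
from h import *
to(.488,-.0785,.062);print(bot.get_obs()['ft_torque'].round(2))
```

```text
shift [-1.6 -1.2 -4.6] twist -0.3 at [ 0.4893 -0.0769  0.0574] yaw 89.7 q [-0.15  0.35 -0.26  0.97 -0.    1.42] F [-1.9 -1.7  7.6] w 0.0178 g 59.9572685547173 t 11.2167
[-0.5   0.56 -0.01]
```

>>> {"api": "carry_out", "payload": {
  "plan": [
    {"dx": 0.6, "dy": 0.1, "dz": 0, "twist": 0, "fingers": 1},
    {"dx": 1.2, "dy": 0.2, "dz": 0, "twist": 0, "fingers": 1},
    {"dx": 1.8, "dy": 0.3, "dz": 0, "twist": 0, "fingers": 1},
    {"dx": 2.4, "dy": 0.4, "dz": 0, "twist": 0, "fingers": 1},
    {"dx": 3, "dy": 0.5, "dz": 0, "twist": 0, "fingers": 1}
  ]
}}

```text
clock: 11.63
eef_pos: [0.4895, -0.0747, 0.0574]
tool_rot: [0.709, 0.705, -0.001, 0.002]
ft_force: [-1.9, -4.4, 7.4]
grip_width: 0.0173
grasp_force: 59.9
```

>>> {"api": "carry_out", "payload": {
  "plan": [
    {"dx": 0.4, "dy": 0.1, "dz": 0, "twist": 0, "fingers": 1},
    {"dx": 0.8, "dy": 0.2, "dz": 0, "twist": 0, "fingers": 1},
    {"dx": 1.2, "dy": 0.3, "dz": 0, "twist": 0, "fingers": 1},
    {"dx": 1.6, "dy": 0.4, "dz": 0, "twist": 0, "fingers": 1},
    {"dx": 2, "dy": 0.5, "dz": 0, "twist": 0, "fingers": 1}
  ]
}}

```text
clock: 12.05
eef_pos: [0.4897, -0.0734, 0.0574]
tool_rot: [0.709, 0.705, -0.002, 0.002]
ft_force: [-3.0, -4.7, 7.4]
grip_width: 0.0172
grasp_force: 60.0
```

Run:
```python
from h import *
to(.488,-.0785,.062);print(bot.get_obs()['ft_torque'].round(2))
```

```text
shift [-5.2 -1.6 -4.6] twist -0.4 at [ 0.4897 -0.0734  0.0574] yaw 89.6 q [-0.15  0.35 -0.25  0.97 -0.01  1.43] F [-3.  -4.7  7.4] w 0.0172 g 59.95453678071499 t 12.05
[-1.42  0.93 -0.06]
```

Run:
```python
from h import *
s=camera('scene');save(s,'s6.png')
for n in('s5','s6'):
    im=cv2.cvtColor(cv2.imread(f'pics/{n}.png'),cv2.COLOR_BGR2RGB)
    print([b for b in blobs({'image':im},(5,150,60),(22,255,255),15)[0] if 280<b[1][0]<330 and 220<b[1][1]<265])
    print([b for b in blobs({'image':im},(0,150,80),(5,255,255))[0] if 230<b[1][0]<330 and 200<b[1][1]<265])
a=[cv2.resize(cv2.imread(f'pics/{n}.png')[205:280,240:340],None,fx=4,fy=6 if 0 else 4,interpolation=cv2.INTER_CUBIC) for n in('s5','s6')]
cv2.imwrite('pics/c6.png',np.hstack(a))
```

```text
[([291, 236, 26, 16, 193], [303.3, 244.1])]
[([246, 240, 11, 23, 177], [251.5, 250.7])]
[([291, 240, 26, 12, 127], [304.2, 245.6])]
[([246, 240, 11, 23, 174], [251.6, 250.7])]
```

View pics/c6.png

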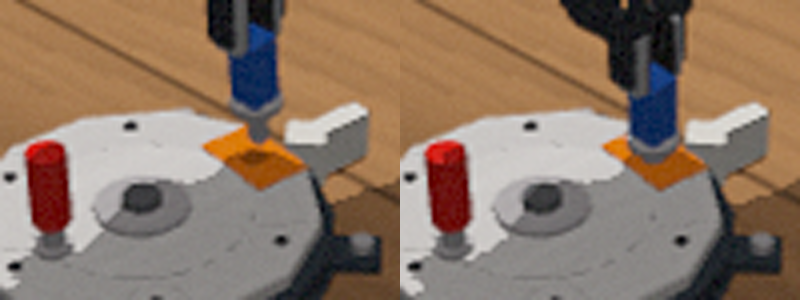

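Run:
```python
from h import *
s=camera('scene');K=np.array(s['intrinsics']);M=R.from_quat(s['attitude']).as_matrix();e=s['eye']
def pr(p): q=K@(M.T@(np.array(p)-e));return (q[:2]/q[2]).round(1)
for n in('s5','s6'):
    im=cv2.cvtColor(cv2.imread(f'pics/{n}.png'),cv2.COLOR_BGR2RGB)
    print(n,[b for b in blobs({'image':im},(100,120,40),(130,255,255))[0] if 280<b[1][0]<330 and 180<b[1][1]<265])
for p in((.4859,-.0733,.0792),(.4897,-.0694,.0574)):
    print([pr(np.array(p)+[0,0,-.038+h]).tolist() for h in(0,.024,.0495,.07)])
print('hole',pr((.484,-.074,.032)))
o=cv2.imread('pics/s6.png')[205:255,285:335];cv2.imwrite('pics/c7.png',cv2.resize(o,None,fx=11,fy=11,interpolation=cv2.INTER_CUBIC))
```

```text
s5 [([298, 210, 11, 22, 181], [303.5, 221.5])]
s6 [([298, 220, 11, 21, 169], [303.5, 231.3])]
[[302.5, 240.5], [302.4, 231.3], [302.2, 221.4], [302.1, 213.1]]
[[302.8, 250.0], [302.6, 241.0], [302.4, 231.3], [302.3, 223.3]]
hole [303.  243.4]
```

View pics/c7.png

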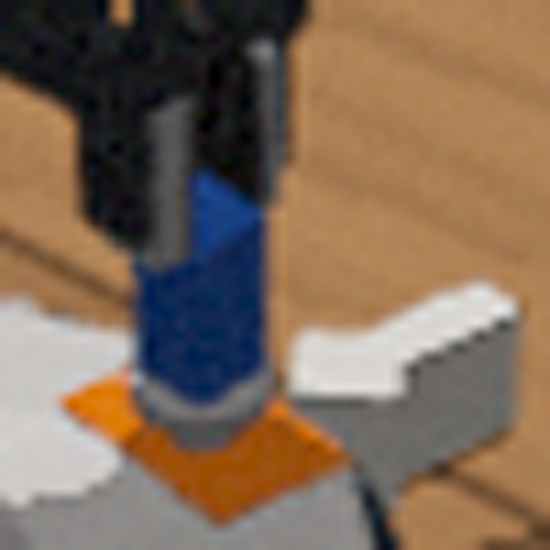

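>>> {"api": "carry_out", "payload": {
  "plan": [
    {"dx": 0.6, "dy": 0.1, "dz": 0, "twist": 0, "fingers": 1},
    {"dx": 1.2, "dy": 0.2, "dz": 0, "twist": 0, "fingers": 1},
    {"dx": 1.8, "dy": 0.3, "dz": 0, "twist": 0, "fingers": 1},
    {"dx": 2.4, "dy": 0.4, "dz": 0, "twist": 0, "fingers": 1},
    {"dx": 3, "dy": 0.5, "dz": 0, "twist": 0, "fingers": 1}
  ]
}}

```text
clock: 12.57
eef_pos: [0.4902, -0.0707, 0.0573]
tool_rot: [0.71, 0.705, -0.002, 0.002]
ft_force: [-2.8, -5.4, 7.5]
grip_width: 0.0172
grasp_force: 59.9
```

```bash
cat >> h.py <<'E'
def chk():
    to(.488,-.0785,.062);print(bot.get_obs()['ft_torque'].round(2),bot.get_obs()['tool_rot'].round(4))
    s=camera('scene')
    for lo,hi in(((5,150,60),(22,255,255)),((0,150,80),(5,255,255)),((100,120,40),(130,255,255))):
        print([b for b in blobs(s,lo,hi)[0] if 240<b[1][0]<330 and 215<b[1][1]<265])
    return s
E
python3 -c "
from h import *
chk()"
```

```text
shift [-7.8 -2.1 -4.6] twist -0.4 at [ 0.4902 -0.0707  0.0573] yaw 89.6 q [-0.14  0.35 -0.25  0.97 -0.01  1.44] F [-2.8 -5.4  7.5] w 0.0172 g 59.876469019800425 t 12.5667
[-1.64  0.85  0.04] [ 0.7096  0.7046 -0.0022  0.002 ]
[([292, 240, 25, 13, 121], [304.8, 246.2])]
[([246, 240, 11, 23, 162], [251.3, 250.3])]
[([298, 221, 12, 21, 165], [303.8, 231.9])]
```

>>> {"api": "carry_out", "payload": {
  "plan": [
    {"dx": 0.6, "dy": 0.1, "dz": 0, "twist": 0, "fingers": 1},
    {"dx": 1.2, "dy": 0.2, "dz": 0, "twist": 0, "fingers": 1},
    {"dx": 1.8, "dy": 0.3, "dz": 0, "twist": 0, "fingers": 1},
    {"dx": 2.4, "dy": 0.4, "dz": 0, "twist": 0, "fingers": 1},
    {"dx": 3, "dy": 0.5, "dz": 0, "twist": 0, "fingers": 1}
  ]
}}

```text
clock: 13.03
eef_pos: [0.4909, -0.0676, 0.0573]
tool_rot: [0.71, 0.705, -0.002, 0.002]
ft_force: [-2.0, -4.8, 6.1]
grip_width: 0.0175
grasp_force: 60.1
```

>>> {"api": "carry_out", "payload": {
  "plan": [
    {"dx": 0.5, "dy": 0.1, "dz": 0, "twist": 0, "fingers": 1},
    {"dx": 1, "dy": 0.2, "dz": 0, "twist": 0, "fingers": 1},
    {"dx": 1.5, "dy": 0.3, "dz": 0, "twist": 0, "fingers": 1},
    {"dx": 2, "dy": 0.4, "dz": 0, "twist": 0, "fingers": 1},
    {"dx": 2, "dy": 0.4, "dz": 0, "twist": 0, "fingers": 1}
  ]
}}

```text
clock: 13.45
eef_pos: [0.4914, -0.0656, 0.0573]
tool_rot: [0.71, 0.705, -0.002, 0.002]
ft_force: [-2.1, -6.5, 6.1]
grip_width: 0.0175
grasp_force: 60.1
```

```bash
python3 -c "
from h import *
chk()"
```

```text
shift [-13.   -3.3  -4.7] twist -0.4 at [ 0.4914 -0.0656  0.0573] yaw 89.6 q [-0.13  0.35 -0.25  0.97 -0.01  1.45] F [-2.1 -6.5  6.1] w 0.0175 g 60.12303702067584 t 13.45
[-1.57  0.67  0.  ] [ 0.7095  0.7047 -0.002   0.002 ]
[([293, 241, 25, 13, 123], [306.0, 247.3])]
[([245, 239, 11, 23, 172], [250.1, 249.4])]
[([299, 222, 12, 21, 169], [305.3, 233.1])]
```

>>> {"api": "carry_out", "payload": {
  "plan": [
    {"dx": -2, "dy": -0.4, "dz": 0, "twist": 0, "fingers": 1},
    {"dx": -4, "dy": -0.7, "dz": 0, "twist": 0, "fingers": 1},
    {"dx": -6, "dy": -1, "dz": 0, "twist": 0, "fingers": 1},
    {"dx": -8, "dy": -1.3, "dz": 0, "twist": 0, "fingers": 1},
    {"dx": -10, "dy": -1.6, "dz": 0, "twist": 0, "fingers": 1}
  ]
}}

```text
clock: 13.92
eef_pos: [0.4906, -0.073, 0.0574]
tool_rot: [0.709, 0.705, 0.001, 0.001]
ft_force: [-0.4, 1.8, 4.3]
grip_width: 0.0175
grasp_force: 60.1
```

>>> {"api": "carry_out", "payload": {
  "plan": [
    {"dx": -1.2, "dy": -0.2, "dz": 0, "twist": 0, "fingers": 1},
    {"dx": -2.4, "dy": -0.4, "dz": 0, "twist": 0, "fingers": 1},
    {"dx": -3.6, "dy": -0.6, "dz": 0, "twist": 0, "fingers": 1},
    {"dx": -4.8, "dy": -0.8, "dz": 0, "twist": 0, "fingers": 1},
    {"dx": -6, "dy": -0.9, "dz": 0, "twist": 0, "fingers": 1}
  ]
}}

```text
clock: 14.33
eef_pos: [0.4899, -0.0774, 0.0573]
tool_rot: [0.709, 0.706, 0.002, -0.0]
ft_force: [-0.9, 4.7, 5.7]
grip_width: 0.0176
grasp_force: 59.8
```

```bash
python3 -c "
from h import *
chk()"
```

```text
shift [-1.1 -1.9 -4.7] twist -0.3 at [ 0.4899 -0.0774  0.0573] yaw 89.7 q [-0.16  0.35 -0.25  0.97  0.    1.42] F [-0.9  4.7  5.7] w 0.0176 g 59.8225556127727 t 14.3333
[ 1.1   0.03 -0.  ] [ 7.087e-01  7.055e-01  2.200e-03 -4.000e-04]
[([293, 241, 25, 13, 132], [306.1, 246.9])]
[([245, 239, 11, 23, 165], [250.4, 249.8])]
[([297, 220, 12, 22, 176], [302.7, 231.1])]
```

>>> {"api": "carry_out", "payload": {
  "plan": [
    {"dx": -0.8, "dy": -0.1, "dz": 0, "twist": 0, "fingers": 1},
    {"dx": -1.6, "dy": -0.2, "dz": 0, "twist": 0, "fingers": 1},
    {"dx": -2.4, "dy": -0.35, "dz": 0, "twist": 0, "fingers": 1},
    {"dx": -3.2, "dy": -0.45, "dz": 0, "twist": 0, "fingers": 1},
    {"dx": -4, "dy": -0.55, "dz": 0, "twist": 0, "fingers": 1}
  ]
}}

```text
clock: 14.8
eef_pos: [0.4893, -0.0811, 0.0572]
tool_rot: [0.709, 0.706, 0.002, -0.001]
ft_force: [0.2, 5.7, 4.8]
grip_width: 0.0172
grasp_force: 59.6
```

>>> {"api": "carry_out", "payload": {
  "plan": [
    {"dx": -0.8, "dy": -0.1, "dz": 0, "twist": 0, "fingers": 1},
    {"dx": -1.6, "dy": -0.2, "dz": 0, "twist": 0, "fingers": 1},
    {"dx": -2.4, "dy": -0.3, "dz": 0, "twist": 0, "fingers": 1},
    {"dx": -3.2, "dy": -0.4, "dz": 0, "twist": 0, "fingers": 1},
    {"dx": -4, "dy": -0.5, "dz": 0, "twist": 0, "fingers": 1}
  ]
}}

```text
clock: 15.22
eef_pos: [0.4885, -0.0851, 0.0571]
tool_rot: [0.709, 0.706, 0.002, -0.001]
ft_force: [0.3, 5.4, 4.5]
grip_width: 0.0173
grasp_force: 59.6
```

```bash
python3 -c "
from h import *
chk()"
```

```text
shift [ 6.6 -0.5 -4.9] twist -0.2 at [ 0.4885 -0.0851  0.0571] yaw 89.8 q [-0.18  0.35 -0.25  0.97  0.    1.4 ] F [0.3 5.4 4.5] w 0.0173 g 59.603273179382086 t 15.2167
[ 1.5   0.03 -0.05] [ 0.7086  0.7056  0.0021 -0.0008]
[([291, 240, 26, 12, 136], [304.6, 245.4])]
[([246, 240, 11, 23, 163], [251.5, 250.9])]
[([295, 218, 12, 22, 178], [300.7, 229.7])]
```

>>> {"api": "carry_out", "payload": {
  "plan": [
    {"dx": -0.8, "dy": -0.1, "dz": 0.4, "twist": 0, "fingers": 1},
    {"dx": -1.6, "dy": -0.2, "dz": 0.4, "twist": 0, "fingers": 1},
    {"dx": -2.4, "dy": -0.3, "dz": 0.4, "twist": 0, "fingers": 1},
    {"dx": -3.2, "dy": -0.3, "dz": 0.4, "twist": 0, "fingers": 1},
    {"dx": -4, "dy": -0.4, "dz": 0.4, "twist": 0, "fingers": 1}
  ]
}}

```text
clock: 15.68
eef_pos: [0.4872, -0.0904, 0.056]
tool_rot: [0.709, 0.705, 0.0, -0.0]
ft_force: [1.1, 1.5, 0.5]
grip_width: 0.0171
grasp_force: 58.9
```

```bash
python3 -c "
from h import *
chk()"
```

```text
shift [11.9  0.7 -6. ] twist -0.3 at [ 0.4872 -0.0904  0.056 ] yaw 89.7 q [-0.18  0.35 -0.25  0.97  0.    1.39] F [1.1 1.5 0.5] w 0.0171 g 58.919428400695324 t 15.6833
[ 0.45 -0.02  0.02] [ 7.088e-01  7.054e-01  2.000e-04 -4.000e-04]
[([288, 238, 27, 12, 137], [302.2, 243.6])]
[([248, 242, 11, 22, 168], [253.4, 252.1])]
[([293, 218, 12, 21, 175], [299.0, 228.8])]
```

>>> {"api": "carry_out", "payload": {
  "plan": [
    {"dx": 0, "dy": 0, "dz": 0.4, "twist": 0, "fingers": 1},
    {"dx": 0, "dy": 0, "dz": 0.8, "twist": 0, "fingers": 1},
    {"dx": 0, "dy": 0, "dz": 1.2, "twist": 0, "fingers": 1},
    {"dx": 0, "dy": 0, "dz": 1.6, "twist": 0, "fingers": 1},
    {"dx": 0, "dy": 0, "dz": 2, "twist": 0, "fingers": 1}
  ]
}}

```text
clock: 16.15
eef_pos: [0.4875, -0.091, 0.0543]
tool_rot: [0.709, 0.705, 0.0, 0.0]
ft_force: [-0.3, 2.2, 1.6]
grip_width: 0.0172
grasp_force: 59.2
```

```bash
python3 -c "
from h import *
chk()"
```

```text
shift [12.5  0.5 -7.7] twist -0.3 at [ 0.4875 -0.091   0.0543] yaw 89.7 q [-0.18  0.35 -0.26  0.96  0.    1.39] F [-0.3  2.2  1.6] w 0.0172 g 59.16615888476372 t 16.15
[ 0.8   0.07 -0.01] [7.090e-01 7.052e-01 2.000e-04 0.000e+00]
[([288, 238, 27, 12, 129], [302.3, 243.7])]
[([248, 242, 11, 22, 165], [253.5, 252.0])]
[([293, 218, 12, 22, 176], [298.8, 229.3])]
```

>>> {"api": "carry_out", "payload": {
  "plan": [
    {"dx": 0.3, "dy": 0, "dz": 0.5, "twist": 0, "fingers": 1},
    {"dx": 0.6, "dy": 0, "dz": 1, "twist": 0, "fingers": 1},
    {"dx": 0.6, "dy": 0, "dz": 1.6, "twist": 0, "fingers": 1},
    {"dx": 0.6, "dy": 0, "dz": 2.3, "twist": 0, "fingers": 1},
    {"dx": 0.6, "dy": 0, "dz": 3, "twist": 0, "fingers": 1}
  ]
}}

```text
clock: 16.62
eef_pos: [0.4872, -0.0903, 0.0509]
tool_rot: [0.709, 0.705, -0.0, -0.0]
ft_force: [0.2, 2.8, 0.5]
grip_width: 0.0174
grasp_force: 59.1
```

```bash
python3 -c "
from h import *
chk()"
```

```text
shift [ 11.8   0.7 -11.1] twist -0.3 at [ 0.4872 -0.0903  0.0509] yaw 89.7 q [-0.18  0.36 -0.26  0.95  0.    1.39] F [0.2 2.8 0.5] w 0.0174 g 59.07733834348619 t 16.6167
[0.72 0.   0.03] [ 7.090e-01  7.052e-01 -1.000e-04 -2.000e-04]
[([289, 238, 26, 12, 118], [302.7, 243.9])]
[([248, 242, 11, 23, 164], [253.6, 252.1])]
[([293, 220, 12, 21, 171], [299.2, 230.7])]
```

>>> {"api": "carry_out", "payload": {
  "plan": [
    {"dx": 0.2, "dy": 0, "dz": 1, "twist": 0, "fingers": 1},
    {"dx": 0.4, "dy": 0, "dz": 2, "twist": 0, "fingers": 1},
    {"dx": 0.5, "dy": 0, "dz": 3, "twist": 0, "fingers": 1},
    {"dx": 0.5, "dy": 0, "dz": 4, "twist": 0, "fingers": 1},
    {"dx": 0.5, "dy": 0, "dz": 5, "twist": 0, "fingers": 1}
  ]
}}

```text
clock: 17.08
eef_pos: [0.4871, -0.0899, 0.046]
tool_rot: [0.709, 0.705, -0.0, -0.0]
ft_force: [-1.6, 3.5, 6.4]
grip_width: 0.0175
grasp_force: 59.9
```

>>> {"api": "carry_out", "payload": {
  "plan": [
    {"dx": 0, "dy": 0, "dz": 0.4, "twist": 0, "fingers": 1},
    {"dx": 0, "dy": 0, "dz": 0.8, "twist": 0, "fingers": 1},
    {"dx": 0, "dy": 0, "dz": 1.2, "twist": 0, "fingers": 1},
    {"dx": 0, "dy": 0, "dz": 1.6, "twist": 0, "fingers": 1},
    {"dx": 0, "dy": 0, "dz": 1.6, "twist": 0, "fingers": 1}
  ]
}}

```text
clock: 17.5
eef_pos: [0.4873, -0.0899, 0.0458]
tool_rot: [0.709, 0.705, 0.0, 0.0]
ft_force: [-3.9, 3.1, 11.2]
grip_width: 0.0175
grasp_force: 60.5
```

```bash
python3 -c "
from h import *
chk()"
```

```text
shift [ 11.4   0.6 -16.2] twist -0.3 at [ 0.4873 -0.0899  0.0458] yaw 89.7 q [-0.18  0.36 -0.27  0.94 -0.    1.39] F [-3.9  3.1 11.2] w 0.0175 g 60.47573416493833 t 17.5
[ 0.82  0.95 -0.05] [7.090e-01 7.052e-01 1.000e-04 2.000e-04]
[([288, 238, 6, 6, 22], [291.3, 240.3]), ([297, 239, 18, 11, 76], [306.3, 244.8])]
[([248, 242, 11, 22, 165], [253.5, 252.3])]
[([294, 222, 11, 21, 166], [299.4, 232.8])]
```

>>> {"api": "carry_out", "payload": {
  "plan": [
    {"dx": 0, "dy": 0, "dz": -1, "twist": 0, "fingers": 1},
    {"dx": 0, "dy": 0, "dz": -1, "twist": 0, "fingers": -1},
    {"dx": 0, "dy": 0, "dz": -1, "twist": 0, "fingers": -1},
    {"dx": 0, "dy": 0, "dz": -1, "twist": 0, "fingers": -1},
    {"dx": 0, "dy": 0, "dz": -1, "twist": 0, "fingers": -1}
  ]
}}

```text
clock: 17.97
eef_pos: [0.4875, -0.0904, 0.0453]
tool_rot: [0.709, 0.705, -0.0, 0.0]
ft_force: [0.1, 0.6, -0.2]
grip_width: 0.0649
grasp_force: 0.0
```

>>> {"api": "carry_out", "payload": {
  "plan": [
    {"dx": 0, "dy": 0, "dz": -15, "twist": 0, "fingers": -1},
    {"dx": 0, "dy": 0, "dz": -40, "twist": 0, "fingers": -1},
    {"dx": 0, "dy": 0, "dz": -70, "twist": 0, "fingers": -1},
    {"dx": 0, "dy": 0, "dz": -105, "twist": 0, "fingers": -1},
    {"dx": 0, "dy": 0, "dz": -130, "twist": 0, "fingers": -1}
  ]
}}

```text
clock: 18.38
eef_pos: [0.4881, -0.0904, 0.178]
tool_rot: [0.709, 0.705, 0.0, 0.001]
ft_force: [0.9, -0.2, -0.1]
grip_width: 0.0854
grasp_force: 0.0
```

>>> {"api": "carry_out", "payload": {
  "plan": [
    {"dx": 35, "dy": 0, "dz": 0, "twist": 0, "fingers": -1},
    {"dx": 70, "dy": 0, "dz": 0, "twist": 0, "fingers": -1},
    {"dx": 105, "dy": 0, "dz": 0, "twist": 0, "fingers": -1},
    {"dx": 140, "dy": 0, "dz": 0, "twist": 0, "fingers": -1},
    {"dx": 160, "dy": 0, "dz": 0, "twist": 0, "fingers": -1}
  ]
}}

```text
clock: 18.8
eef_pos: [0.4882, 0.0727, 0.1755]
tool_rot: [0.708, 0.706, 0.0, 0.0]
ft_force: [-0.2, -0.4, 0.6]
grip_width: 0.0858
grasp_force: 0.0
```

Run:
```python
from h import *
s=chk();save(s,'s8.png');c=camera('top');save(c,'t8.png')
b=cv2.resize(cv2.imread('pics/s8.png')[205:270,260:330],None,fx=6,fy=6,interpolation=cv2.INTER_CUBIC)
a=cv2.resize(cv2.imread('pics/t8.png')[155:260,300:390],None,fx=4,fy=4,interpolation=cv2.INTER_CUBIC)
o=np.zeros((420,800,3),np.uint8);o[:420,:360]=a;o[:390,370:790]=b;cv2.imwrite('pics/c8.png',o)
```

```text
shift [-151.2    0.2  113.4] twist -0.2 at [0.4882 0.0727 0.1755] yaw 89.8 q [ 0.15  0.24 -0.07  1.26  0.    1.72] F [-0.2 -0.4  0.6] w 0.0858 g 0.0 t 18.8
[-0.04 -0.02 -0.01] [7.083e-01 7.059e-01 4.000e-04 0.000e+00]
[([289, 237, 6, 8, 27], [291.9, 240.1]), ([296, 239, 19, 11, 68], [306.2, 245.1])]
[([248, 242, 11, 22, 175], [253.5, 252.2])]
[([295, 223, 11, 20, 194], [300.1, 232.1])]
```

View pics/c8.png

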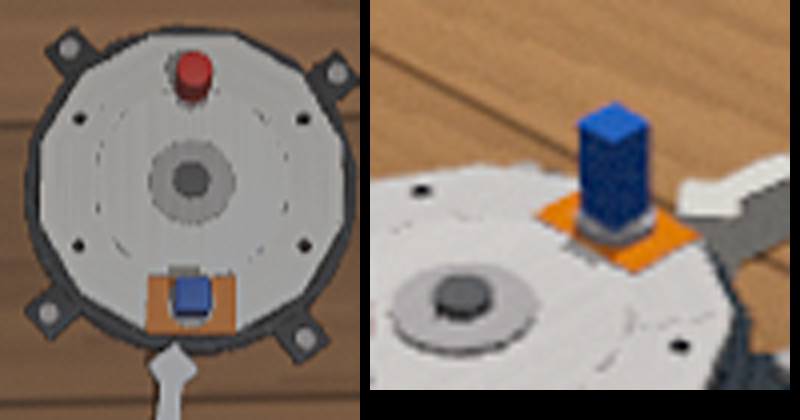

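The pictures show the blue pin upright with its collar flat on the orange segment, a few mm to one side of the pointer. The gripper is well clear of it.

```bash
python3 -c "
from h import *
print(job_done())"
```

```text
the job is handed in; nothing more can be done
None
```

The plate was turned clockwise, the shorter way, to the pointer; the blue pin is in its socket with its collar flush on the orange segment, released, and the job was handed in at about 19 s of the 70 s allowed.

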